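Swing the bread-slicing guide bar into line about its post

ROBOT

A 6-joint arm with a two-finger parallel gripper is mounted at the origin on a cart in front of the work surface, level with it; the furniture and walls round the work are solid. World frame = base frame: x ahead of the robot, y to its left, z up, the work surface at z = 0. Lengths are in mm, angles in rad, forces in N, time in s.
With the tool pointing down it reaches from about 300 to 775 mm from the base axis. Payload 14.6 kg.
Tool frame: the origin (TCP) lies at the very end of the fingers, on their centre line; the grasp point (between the pads) lies 19 mm behind it (manip.grip_point_offset is the distance from the TCP to the grasp point, in mm); z points along the fingers, y is the line along which they close (so a half turn about z gives the same grasp; the last joint's range is limited). The gripper opens to 94 mm and grips with 3 to 60 N. Pads are 16 mm wide; open, the fingers measure 119 mm over their backs; the gripper's body (75 mm by 177 mm) begins 78 mm behind the grasp point.
Start: joints at [1.035, 0.3, 1.521, -0, 1.321, -0.067], TCP at [248.495, 490.652, 205.446] pointing down, gripper open.
Joint ranges: [-3.03, 3.03], [-0.79, 2.21], [0.23, 2.52], [-1.04, 4.18], [0, 3.07], [-2.55, 2.55]. Speed limits (rad/s): [2.22, 2.22, 2.57, 3.14, 3.14, 3.14].

INTERFACE

Orientations are given as [roll, pitch, yaw] about the fixed x, y, z axes, in that order (R = Rz(yaw) Ry(pitch) Rx(roll)).
In Python, from cell import telemetry, eyes, manip gives the robot as it stands.
- The arm moves only by the tool play_rows, never from a script. Its arguments are lists of equal length, an entry for each row: "translation": the shift along the world's x, y, z in m, a list of three; "yaw": the turn about the world's z in rad. A call has 1 to 12 rows; each row is the pose to reach, as a shift and turn from the pose commanded when the call began; what a row does not reach only later rows make up. A row lasts 1/8 s, in which the tool goes at most 62.5 mm and 10.7 degrees, less where a joint would pass 70% of its speed; a pose out of reach is approached as far as the arm can. A call with a gripper value outside its range is refused whole. "hand" is the opening, from 0 (shut) to 1 (fully open), set as the call begins (left out, the last holds). The fingers move at their own pace and stop on an object; "force" is the grip in N (left out, the last holds). Time passes only in rows, so rows that repeat a pose let the fingers close. It gives the time, the measured TCP pose, the force, the opening and the grip force at its end, in the units of the state.
- telemetry.read_state(): the state, without advancing time (a new reading comes with each control period).
- eyes.camera(name): name is "side" or "top" or "wrist"; returns a dict with "pixels" (480x640x3 uint8, red, green, blue), "fx", "fy", "cx", "cy" (pixels), "cam_to_world" (4x4, takes a point from camera to world coordinates); the wrist camera has in their place "T_tool_cam" (4x4, takes a point from camera to tool coordinates, whose origin is the TCP and whose axes are the flange's). Camera axes: x right, y up, looking along -z (the intrinsics and any distortion apply to the point x, -y, -z); pixel columns grow to the right and rows downward; lengths in mm; the calibration is good to about 2 mm. A picture is of the moment at which its call begins: read the wrist's pose just before it. There is no depth.
- manip.sign_off(): hands the job in; it is judged then, once.
The state is a dict: "clock": time; "joints": joint angles; "qd": joint speeds; "effort": joint torques, N m; "eef_pos": TCP position; "eef_rot": TCP orientation; "wrist_force": force on the tool from outside, world axes, zero at the start; "moment": the same for the moment, N m; "finger_gap": finger opening in mm; "finger_force": force on a finger pad.
Only numpy, scipy, OpenCV 4.12 (cv2) and the standard library are available. Lean on these libraries where they do the work, as an engineer would, in place of code of your own. Each camera call takes 0.05 s, during which the arm holds its last target. There are 200 camera calls.

TASK

Set up the guide on the bread-slicing board: with the loose wooden bar still slanting well out, slide it along the board, without lifting it, until the V-notch in its end bears on the capped steel post, then, with the notch kept on the post, swing the bar round it until its rounded end clicks past the spring catch and lies against the stop peg; press it firmly against the peg for a moment and let go. Be gentle: never load the post or the peg with more than about 20 N (the weight of two bags of sugar). Leave the salt mill, the spice jar and the striped mug where they stand.

Things in the scene. Friction and masses are not known exactly. Their poses are not given: they have to be found in the camera images.
- board: Pale wooden slicing board, fixed to the table, 200 (its x) x 320 (its y) mm, its top 16 mm above the table. Origin at the centre of its underside, z up. It carries the post, the catch and the stop peg. The bar's final line runs from the post along the board's -y, at board x = +60 mm.
- post: Fixed upright steel post, 16 mm across, 39 mm high over the board's top, with a 26 mm cap whose underside is 33 mm over the board's top, so that the bar's notch must come in level under the cap. Origin on its axis at the board's top; in the board's frame at (60, 120, 16) mm.
- post_axis (a point): Point on the post's axis, 14 mm over the board's top; axes as the board's.
- stop: Fixed upright steel stop peg, 16 mm across, 34 mm high, behind the bar's final line (on its +x side). Origin on its axis at the board's top; in the board's frame at (81, -85, 16) mm. The seated bar's back face touches it 205 mm from the post's axis.
- catch (a joint): Spring catch: a round upright steel nose, 12 mm across, standing out of an aluminium block towards the post. 0 = fully out (2 N), up to 0.007 m pushed in along the board's -y, 1 N more per mm. The bar's end meets it 16 mm short of home, pushes it in by 3 mm, and is held by it in the last 6 mm: at home it stays 2 mm in and presses the bar onto the post with about 4 N.
- catch_nose (a point): Axis of the catch's nose when fully out, 14 mm over the board's top; in the board's frame at (54, -113, 30) mm. Passing it takes a push across the bar of up to about 20 N at bar_grip; this eases past the nose and rises again at the stop peg.
- bar: Loose wooden bar, browner than the board, 26 mm wide, 28 high, about 0.22 kg, flat on the board, one end near the post, the other swung out towards the robot. Origin on the underside, at the point that lies on the post's axis once seated; runs along its own -y to its rounded end at y = -230 mm; z up. The notch is a 90 degree V, open to +y, its bottom at y = -11 mm, its jaws together 30 mm wide, ending at y = 0.
- bar_heel (a point): Point of the bar that lies on the post's axis when the notch is seated, half-way up the bar; axes as the bar's.
- bar_grip (a point): Middle of the bar's cross-section, 150 mm from the heel point along the bar, half-way up (14 mm over the board's top): a good place to grip, clear of post, peg and catch in every position. Sliding the bar along takes up to about 5 N here. Axes as the bar's.
- mill_mid (a point): Middle of the salt mill (44 mm across, 90 mm high, loose) that stands on the board's front corner on the post's side; leave it.
- jar_mid (a point): Middle of the loose spice jar (41 mm across, 106 mm high) at the back of the table; leave it.
- mug_mid (a point): Middle of the loose striped mug (about 86 x 120 x 101 mm) at the side of the table; leave it.
There are look-alikes about, which are no part of the job. There is more than one size of the bar; the one meant has the size given above.

How it is judged (in metres and radians):
On the way, in this order (a step that is already met when the one before it is completed fails the run):
1. the notch bears on the post (heel point within 4 mm of the post's axis, more than 1 N) while the bar still slants out by more than 0.3 rad (horizontal distance between bar_heel and post_axis below 0.004 m and contact force between bar and post above 1 N and angle between the y axis of bar and the y axis of board, either way round above 0.3 rad), for 0.2 s.
2. the bar, in line, is pressed against the stop peg with more than 4 N (angle between the y axis of bar and the y axis of board, either way round below 0.03 rad and horizontal distance between bar_heel and post_axis below 0.004 m and contact force between bar and stop above 4 N), for 0.3 s.
At the end, for the whole second after the job is handed in: Bar released, flat on the board, at rest, in line with the board's long side within 0.018 rad (within 4 mm of the stop peg), heel point within 3 mm of the post's axis, rounded end held by the catch (pushed in over 1 mm), notch pressed on the post by over 1 N (horizontal distance between bar_heel and post_axis below 0.003 m and angle between the y axis of bar and the y axis of board, either way round below 0.018 rad and y of bar_grip in the frame of board below -0.02 m and contact force between bar and post above 1 N and value of joint catch above 0.001 m and z of bar_heel in the frame of board below 0.034 m and angle between bar's own z axis and vertical below 0.05 rad and linear speed of bar below 0.01 m/s and contact force between bar and the fingers below 0.05 N); the robot touches nothing.
It fails at once if the post is loaded by the bar with more than 22 N (contact force between bar and post above 22 N).
It fails at once if the stop peg is loaded by the bar with more than 22 N (contact force between bar and stop above 22 N).
It fails at once if the bar comes within 0.25 rad of its line with its heel point more than 8 mm from the post's axis (angle between the y axis of bar and the y axis of board, either way round below 0.25 rad and horizontal distance between bar_heel and post_axis above 0.008 m).
It fails at once if the bar is lifted more than 12 mm off the board (z of bar_grip in the frame of board above 0.042 m).
It fails at once if salt mill, spice jar or mug is moved more than 20 mm (distance of any of mill_mid, jar_mid, mug_mid from where it was at the start of the episode above 0.02 m).
It also fails if it takes over 72 s, if anything falls off the work surface, if the arm or the gripper's body presses on something with over 40 N, if the wrist force passes 120 N, or if a joint passes its speed limit or range.

## Working session

There is one attempt and no reset: what is moved stays moved. The work goes in short steps, Python scripts to look and compute and a tool call to move; the robot and the scene stay as the last step left them, time stands still between calls to the robot, and variables do not carry over. Pictures are saved under pics/ and viewed, at most 10 in all, crops included, and the job is handed in when it is done.

Besides the shell and the picture viewer there is one more tool, called after ">>>" as a command line: name --pt "numbers of a row" for each row, then --argument value for the rest. play_rows: Moves the arm, as the interface text tells. Its arguments: {"type":"object","properties":{"translation":{"type":"array","items":{"type":"array","items":{"type":"number"}}},"yaw":{"type":"array","items":{"type":"number"}},"hand":{"type":"number"},"force":{"type":"number"}},"required":["translation","yaw"]}

```bash
mkdir -p pics; ls
python3 - <<'E'
from cell import telemetry, eyes, manip
import cv2,pickle
s=telemetry.read_state();print(s)
d={}
for n in("side","top"):
    c=eyes.camera(n);d[n]=c
    cv2.imwrite(f"pics/{n}0.png",c["pixels"][:,:,::-1])
    print(n,{k:v for k,v in c.items() if k!="pixels"})
pickle.dump(d,open("cams.pkl","wb"))
E
```

```text
pics
{'clock': 0.0, 'joints': array([ 1.03539314e+00,  3.00451535e-01,  1.52161523e+00, -4.08744562e-05,
        1.32070222e+00, -6.66001824e-02]), 'qd': array([-8.01308163e-04, -2.07539187e-03, -8.75242879e-04,  1.27384954e-03,
       -1.11023798e-05,  1.49365626e-03]), 'effort': array([-7.10503482e-04, -5.31806803e+01, -3.52747250e+01,  7.07675633e-02,
        2.43817287e-02, -5.17507726e-05]), 'eef_pos': array([248.37018572, 490.41405384, 204.88261869]), 'eef_rot': array([-3.14041629e+00, -3.87832462e-05,  2.67279977e+00]), 'wrist_force': array([ 0.04003425, -0.14014215, -0.0462131 ]), 'moment': array([ 0.01537837,  0.05889094, -0.01630321]), 'finger_force': 0.0, 'finger_gap': 94.08910556002468}
side {'fx': 586.3172603013609, 'fy': 586.3172603013609, 'cx': 322.4159633954438, 'cy': 236.40970194498004, 'cam_to_world': array([[ 8.46305659e-01,  2.31218329e-01, -4.79900839e-01,
        -6.23197748e+01],
       [-5.32697100e-01,  3.68572687e-01, -7.61831986e-01,
        -1.10187090e+03],
       [ 7.28822850e-04,  9.00384506e-01,  4.35094484e-01,
         6.59091568e+02],
       [ 0.00000000e+00,  0.00000000e+00,  0.00000000e+00,
         1.00000000e+00]])}
top {'fx': 494.3627879703283, 'fy': 494.3627879703283, 'cx': 322.82883932862813, 'cy': 237.49588572032812, 'cam_to_world': array([[ 1.90674874e-02,  9.84616463e-01, -1.73686070e-01,
         3.76570023e+02],
       [-9.99774793e-01,  2.03954644e-02,  5.86412444e-03,
        -8.33422998e+01],
       [ 9.31632152e-03,  1.73535140e-01,  9.84783611e-01,
         1.10483419e+03],
       [ 0.00000000e+00,  0.00000000e+00,  0.00000000e+00,
         1.00000000e+00]])}
```

View pics/top0.png

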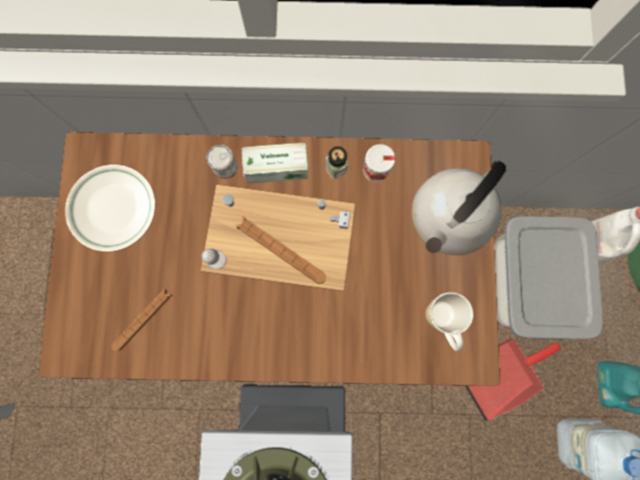

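View pics/side0.png

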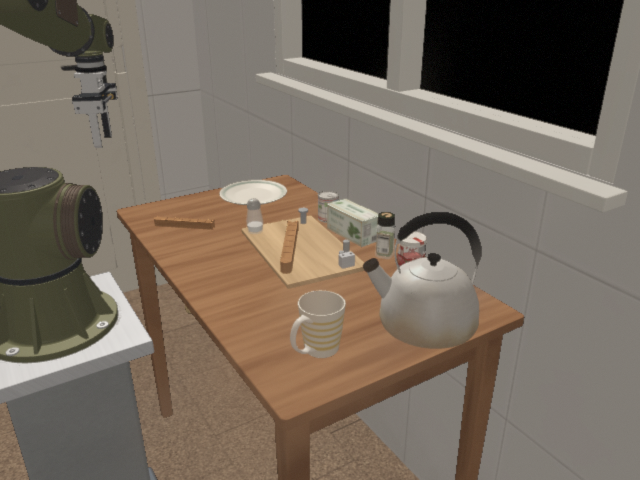

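The top view shows the board (corners about (215,186), (354,204), (345,289), (201,271)). The post is at (228,200), the peg at (321,204), the catch at (340,218), the bar from (241,224) to (322,278), and the mill at (212,258). Next I enlarge it and measure.

```bash
cat > h.py <<'E'
import numpy as np, cv2, pickle
def ray(c,uv,z,T=None):
    T=c["cam_to_world"] if T is None else T
    d=T[:3,:3]@np.array([(uv[0]-c["cx"])/c["fx"],-(uv[1]-c["cy"])/c["fy"],-1])
    o=T[:3,3]; return o+d*(z-o[2])/d[2]
def proj(c,p,T=None):
    T=c["cam_to_world"] if T is None else T
    q=T[:3,:3].T@(np.asarray(p,float)-T[:3,3]); return np.array([c["cx"]+c["fx"]*q[0]/-q[2],c["cy"]-c["fy"]*q[1]/-q[2]])
E
python3 - <<'E'
from h import *
c=pickle.load(open("cams.pkl","rb"))["top"]
for n,p,z in [("c1",(215,186),16),("c2",(354,204),16),("c3",(345,289),16),("c4",(201,271),16),("post",(228,200),55),("peg",(321,204),50),("barnotch",(241,224),44),("barend",(322,278),44),("mill",(211,256),100)]:
    print(n,ray(c,p,z).round(1))
im=c["pixels"][175:300,190:365,::-1]
cv2.imwrite("pics/topcrop.png",cv2.resize(im,None,fx=4.5,fy=4.5,interpolation=cv2.INTER_CUBIC))
E
```

```text
c1 [682.4 157.6  16. ]
c2 [ 647.1 -158.9   16. ]
c3 [ 454.7 -140.7   16. ]
c4 [488.  177.3  16. ]
post [640.5 118.8  55. ]
peg [637.1 -84.2  50. ]
barnotch [589.9  89.8  44. ]
barend [475.3 -89.6  44. ]
mill [510.6 138.7 100. ]
```

View pics/topcrop.png

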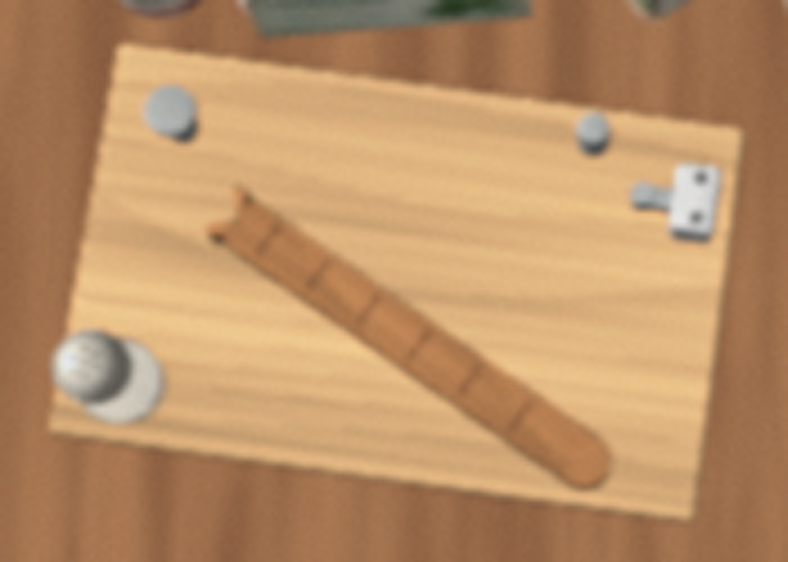

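Run:
```python
from h import *
from scipy.optimize import least_squares
c=pickle.load(open("cams.pkl","rb"))["top"]
P=lambda x,y,z:ray(c,((x+.5)/4.5-.5+190,(y+.5)/4.5-.5+175),z)
obs=[(118,44,-0,16,(100,160)),(742,128,0,16,(100,-160)),(692,518,0,16,(-100,-160)),(50,432,0,16,(-100,160)),(171,112,0,55,(60,120)),(593,132,0,50,(81,-85))]
W=np.array([P(o[0],o[1],o[3])[:2] for o in obs]);B=np.array([o[4] for o in obs],float)
R=lambda a:np.array([[np.cos(a),-np.sin(a)],[np.sin(a),np.cos(a)]])
f=least_squares(lambda p:((B@R(p[2]).T+p[:2])-W).ravel(),[560,0,0])
print("board",f.x,"res",f.fun.reshape(-1,2).round(1))
x=f.x; post=R(x[2])@[60,120]+x[:2];print("post",post)
a=P(239,190,44)[:2];b=P(213,232,44)[:2];e=P(604,470,44)[:2]
print("tips",a,b,np.linalg.norm(a-b),"end",e,"len",np.linalg.norm((a+b)/2-e))
d=(a+b)/2-e; print("heel",(a+b)/2,"bar yaw",np.arctan2(-d[0],d[1]),"slant",np.arctan2(-d[0],d[1])-x[2])
u=d/np.linalg.norm(d);print("grip",(a+b)/2-150*u, "dir",u)
```

```text
board [ 5.68705539e+02  8.81400530e+00 -1.16061798e-01] res [[ 0.3  0.3]
 [ 0.2 -1.6]
 [-2.2 -1.3]
 [-1.   1.3]
 [ 0.6  1.3]
 [ 2.1  0. ]]
post [642.19805156 121.05860722]
tips [606.01042414  86.76560703] [584.90649365  98.38094288] 24.08924883518408 end [473.11630007 -93.54367483] len 222.72656515039728
heel [595.4584589   92.57327495] bar yaw -0.5815180181555112 slant -0.46545622046551793
grip [513.06449834 -32.77119147] dir [0.54929307 0.83562978]
```

>>> play_rows --pt "0.022 -0.044 0" --pt "0.044 -0.088 0" --pt "0.066 -0.132 0" --pt "0.088 -0.176 0" --pt "0.11 -0.22 0" --pt "0.132 -0.264 0" --pt "0.155 -0.308 0" --pt "0.177 -0.352 0" --pt "0.2 -0.396 0" --pt "0.222 -0.44 0" --pt "0.244 -0.484 0" --pt "0.265 -0.523 0" --yaw '[-0.14, -0.28, -0.42, -0.56, -0.7, -0.84, -0.98, -1.12, -1.26, -1.4, -1.54, -1.683]' --hand 1 --force 20

```text
clock: 1.6
eef_pos: [513.9, -34.0, 205.2]
eef_rot: [-3.141, 0.0, 0.985]
wrist_force: [-0.7, 1.4, 0.4]
finger_gap: 94.0
finger_force: 0.0
```

Run:
```python
from cell import telemetry, eyes, manip
import cv2,pickle
s=telemetry.read_state();c=eyes.camera("wrist");c["s"]=s
pickle.dump(c,open("w1.pkl","wb"))
print(s["clock"],s["joints"],s["eef_pos"],s["eef_rot"],s["wrist_force"]);print({k:v for k,v in c.items() if k not in("pixels","s")})
cv2.imwrite("pics/w1.png",c["pixels"][:,:,::-1])
```

```text
1.6 [-1.37282594e-01  2.22436097e-01  1.61909774e+00  1.71258059e-05
  1.30045699e+00  4.48903608e-01] [513.91033303 -34.04539422 205.22343704] [-3.14122677e+00  1.57932932e-04  9.84605577e-01] [-0.65732748  1.39768519  0.4128188 ]
{'fx': 349.66895043527154, 'fy': 349.66895043527154, 'cx': 322.6994946514984, 'cy': 241.69355017308794, 'T_tool_cam': array([[-2.17426882e-04,  9.62388692e-01,  2.71676200e-01,
         7.95325269e+01],
       [ 9.99999702e-01,  7.86691422e-06,  7.72448185e-04,
        -7.51588408e-02],
       [ 7.41258145e-04,  2.71676287e-01, -9.62388407e-01,
        -1.78495079e+02],
       [ 0.00000000e+00,  0.00000000e+00,  0.00000000e+00,
         1.00000000e+00]])}
```

View pics/w1.png

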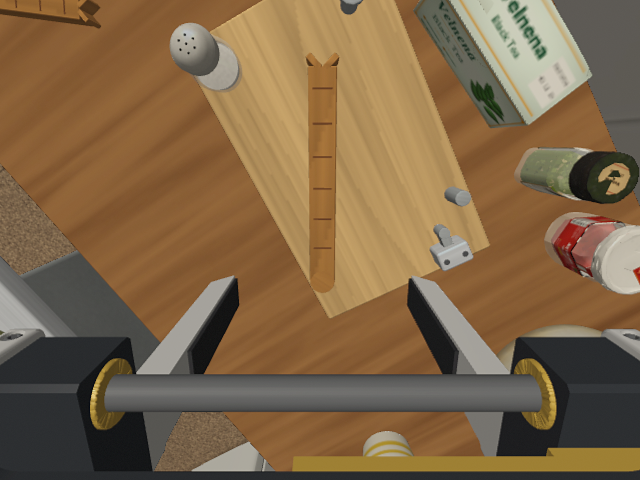

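```bash
cat >> h.py <<'E'
from scipy.spatial.transform import Rotation
def wT(c,s):
    T=np.eye(4);T[:3,:3]=Rotation.from_euler("xyz",s["eef_rot"]).as_matrix();T[:3,3]=s["eef_pos"]
    return T@c["T_tool_cam"]
E
python3 - <<'E'
from h import *
c=pickle.load(open("w1.pkl","rb"));T=wT(c,c["s"])
for n,uv,z in [("tipL",(308,55),44),("tipR",(339,55),44),("end",(323,291),44),("l1",(310,80),44),("r1",(337,80),44),("l2",(309.5,250),44),("r2",(336,250),44),("bcorner",(489,244),16),("bcorner2",(331,318),16),("peg top",(462,198),50)]:
    print(n,ray(c,uv,z,T).round(1))
pb=np.array([568.7,8.8]);a=-.116
Rb=np.array([[np.cos(a),-np.sin(a)],[np.sin(a),np.cos(a)]])
for n,p in [("c2",(100,-160,16)),("c3",(-100,-160,16)),("post top",(60,120,55)),("post base",(60,120,16)),("peg top",(81,-85,50)),("peg base",(81,-85,16)),("nose",(54,-113,30))]:
    print(n,proj(c,[*(Rb@p[:2]+pb),p[2]],T).round(1))
E
python3 -c "
import pickle,cv2;c=pickle.load(open('w1.pkl','rb'));im=c['pixels'][0:320,180:500,::-1]
cv2.imwrite('pics/w1c.png',cv2.resize(im,None,fx=1.85,fy=1.85,interpolation=cv2.INTER_CUBIC))"
```

```text
tipL [587.9 101.4  44. ]
tipR [610.6  86.4  44. ]
end [475.  -92.5  44. ]
l1 [578.1  83.8  44. ]
r1 [598.2  70.4  44. ]
l2 [488.5 -47.4  44. ]
r2 [510.9 -62.3  44. ]
bcorner [ 650.2 -156.9   16. ]
bcorner2 [ 457.1 -136.3   16. ]
peg top [640.6 -83.6  50. ]
c2 [490.4 247.9]
c3 [327.6 322.1]
post top [349.1 -11.6]
post base [346.1   6.4]
peg top [461.5 199.9]
peg base [449.2 194.9]
nose [439.4 232.4]
```

View pics/w1c.png

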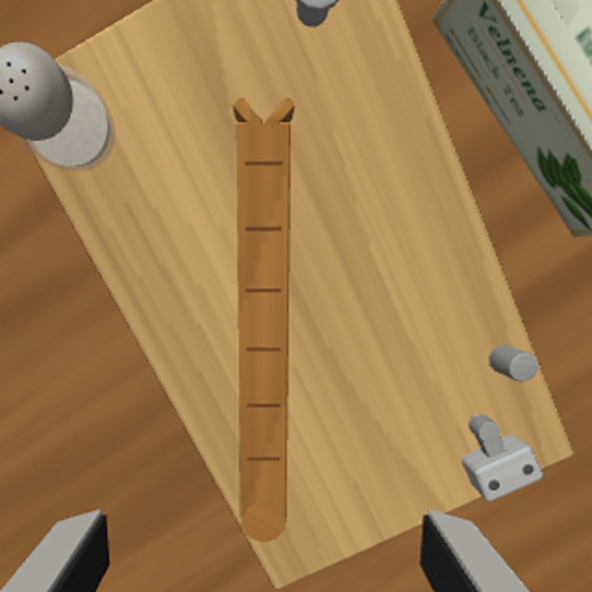

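Board and peg agree with the top view to about 2 mm, and the mill and post are clear of the gripper. The bar runs vertically in the wrist view from (323,55) to (323,291). Its measured length is 224 mm against 230 expected, which confirms it is the right bar. I'll grip at about (517,-28).

>>> play_rows --pt "0.0035 0.004 -0.03" --pt "0.0035 0.004 -0.07" --pt "0.0035 0.004 -0.11" --pt "0.0035 0.004 -0.14" --pt "0.0035 0.004 -0.16" --pt "0.0035 0.004 -0.175" --pt "0.0035 0.004 -0.185" --pt "0.0035 0.004 -0.185" --pt "0.0035 0.004 -0.185" --yaw '[-0.005, -0.005, -0.005, -0.005, -0.005, -0.005, -0.005, -0.005, -0.005]'

```text
clock: 2.78
eef_pos: [517.4, -28.4, 21.1]
eef_rot: [3.141, -0.0, 0.985]
wrist_force: [0.2, -1.0, 0.6]
finger_gap: 94.0
finger_force: 0.0
```

>>> play_rows --pt "0 0 0" --pt "0 0 0" --pt "0 0 0" --pt "0 0 0" --pt "0 0 0" --pt "0 0 0" --pt "0 0 0" --pt "0 0 0" --pt "0 0 0" --pt "0 0 0" --yaw '[0, 0, 0, 0, 0, 0, 0, 0, 0, 0]' --hand 0 --force 25

```text
clock: 4.03
eef_pos: [517.0, -28.4, 20.4]
eef_rot: [3.142, 0.0, 0.985]
wrist_force: [-0.2, 0.2, -0.5]
finger_gap: 25.9
finger_force: 25.0
```

Run:
```python
from cell import telemetry, eyes, manip
import cv2,pickle
s=telemetry.read_state();c=eyes.camera("wrist");c["s"]=s
pickle.dump(c,open("w2.pkl","wb"))
print(s["clock"],s["joints"],s["eef_pos"],s["eef_rot"],s["wrist_force"],s["moment"])
cv2.imwrite("pics/w2.png",c["pixels"][:,:,::-1])
```

```text
4.025 [-1.25541892e-01  4.65477392e-01  1.77298783e+00 -1.98230089e-05
  9.03126990e-01  4.60465316e-01] [517.00305286 -28.36260975  20.443015  ] [3.14158534e+00 1.37473132e-05 9.84801393e-01] [-0.1793847   0.20068754 -0.4793271 ] [-0.0882      0.04136257 -0.03993238]
```

View pics/w2.png

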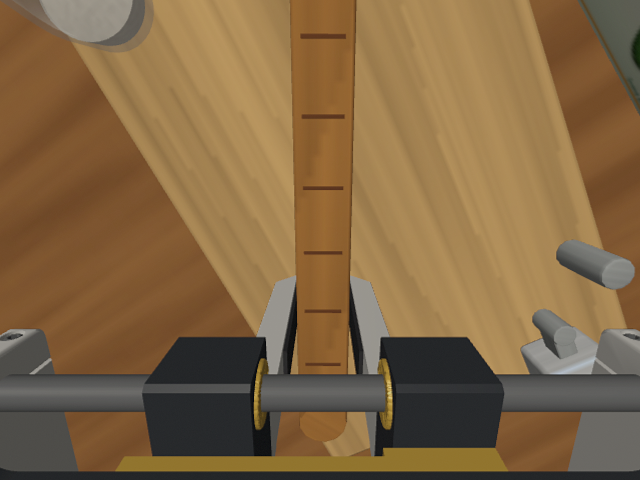

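The bar is gripped at 25.9 mm and lies along tool x. The peg top is near (620,272). The bar's marks are at rows 36, 116, 188, 253, 311 and 364, so I can work out where the heel sits relative to the tool.

Run:
```python
from h import *
c=pickle.load(open("w1.pkl","rb"));T=wT(c,c["s"])
s1=[ray(c,(180+x/1.85,y/1.85),44,T)[:2] for x,y in [(264,163),(263.5,229),(263,290.5),(263,349),(263.5,405.5),(263.5,458.5)]]
tips=[ray(c,(180+x/1.85,y/1.85),44,T)[:2] for x,y in [(236,101),(292,99)]]
end=ray(c,(180+264/1.85,540/1.85),44,T)[:2]
u=np.array([np.cos(.985),np.sin(.985)]);n=np.array([u[1],-u[0]])
print("w1 marks",[round(float(p@u),1) for p in s1],"tips",[round(float(p@u),1) for p in tips],"end",end@u)
c2=pickle.load(open("w2.pkl","rb"));T2=wT(c2,c2["s"])
m2=[ray(c2,p,44,T2)[:2] for p in [(323,36),(323,116),(323,188),(323,253),(323,311),(323,364)]]
tcp=c2["s"]["eef_pos"][:2]
print("w2 marks rel tcp",[round(float((p-tcp)@u),1) for p in m2],"lat",[round(float((p-tcp)@n),1) for p in m2],"tcp u",tcp@u)
print("peg top",ray(c2,(619,272),50,T2),"peg bottom vis",ray(c2,(565,250),16,T2))
```

```text
w1 marks [382.7, 352.3, 322.5, 292.7, 262.5, 232.9] tips [409.9, 410.7] end 184.47434534399028
w2 marks rel tcp [120.2, 90.4, 60.4, 30.3, 0.7, -29.1] lat [-0.0, -0.0, -0.0, -0.1, -0.1, -0.1] tcp u 262.1981468665258
peg top [641.59921239 -83.20858271  50.        ] peg bottom vis [640.05534359 -82.23435942  16.        ]
```

Marks are 30 mm apart, so the TCP sits at bar y ≈ -150.6, exactly at the grip point. Heel now at about (600,97), post at about (643.7,122.5). I shift sideways first, then along the bar.

>>> play_rows --pt "0.004 -0.003 0" --pt "0.009 -0.006 0" --pt "0.014 -0.009 0" --pt "0.018 -0.012 0" --pt "0.021 -0.0077 0" --pt "0.025 -0.0019 0" --pt "0.029 0.0039 0" --pt "0.033 0.0098 0" --pt "0.0365 0.0155 0" --pt "0.0385 0.0186 0" --pt "0.0385 0.0186 0" --pt "0.0385 0.0186 0" --yaw '[0, 0, 0, 0, 0, 0, 0, 0, 0, 0, 0, 0]'

```text
clock: 5.58
eef_pos: [555.6, -9.6, 20.4]
eef_rot: [3.142, -0.0, 0.985]
wrist_force: [1.2, 0.7, -0.5]
finger_gap: 25.6
finger_force: 25.0
```

Run:
```python
from cell import telemetry, eyes, manip
from h import *
s=telemetry.read_state();c=eyes.camera("top")
print(s["eef_pos"],s["eef_rot"],s["wrist_force"])
im=c["pixels"][180:290,200:360,::-1]
cv2.imwrite("pics/top2.png",cv2.resize(im,None,fx=5,fy=5,interpolation=cv2.INTER_CUBIC))
c=eyes.camera("wrist");c["s"]=s
cv2.imwrite("pics/w3.png",c["pixels"][:,:,::-1])
```

```text
[555.55136167  -9.62688248  20.43474693] [ 3.14154237e+00 -3.57533649e-04  9.84746639e-01] [ 1.21144276  0.67067162 -0.52538747]
```

View pics/top2.png

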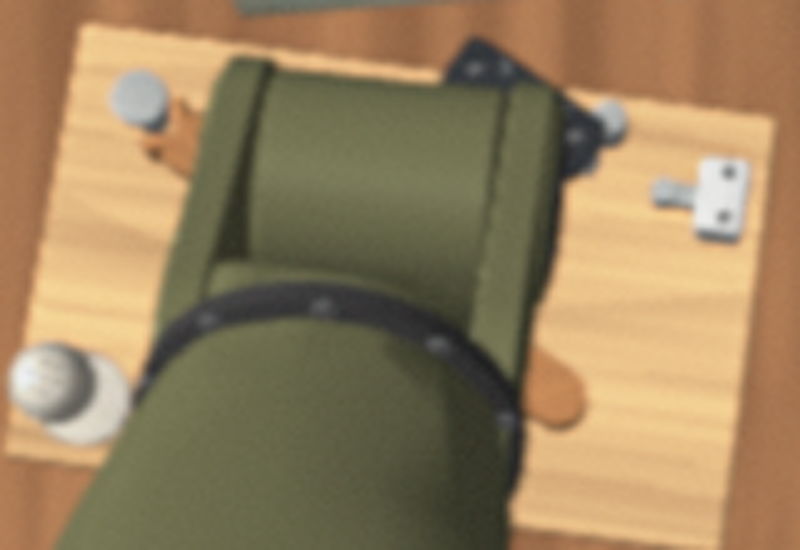

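The notch, with tips near (180,103) and (147,150), faces the cap at (140,99). Let me push in small steps.

Run:
```python
from h import *
c=pickle.load(open("cams.pkl","rb"))["top"]
P=lambda x,y,z:ray(c,((x+.5)/5-.5+200,(y+.5)/5-.5+180),z)[:2]
post=P(140,99,55);m=(P(180,103,44)+P(147,150,44))/2
u=np.array([np.cos(.985),np.sin(.985)]);n=np.array([u[1],-u[0]])
h=np.array([555.55,-9.63])+150.5*u
print(post,m,h,"along/lat (img)",(post-m)@u,(post-m)@n,"(kin)",(post-h)@u,(post-h)@n,(np.array([643.7,122.5])-h)@n)
```

```text
[641.81911266 119.77729618] [632.39006406 110.91782135] [638.75589872 115.77744961] along/lat (img) 12.595326287605907 2.9588861834419187 (kin) 5.026498510294057 0.34112304295298823 0.40313145895163766
```

>>> play_rows --pt "0.001 0.0015 0" --pt "0.0017 0.0025 0" --pt "0.0022 0.0033 0" --pt "0.0022 0.0033 0" --yaw '[0, 0, 0, 0]'

```text
clock: 6.18
eef_pos: [557.8, -6.4, 20.4]
eef_rot: [3.142, -0.0, 0.985]
wrist_force: [-0.1, -1.1, -0.2]
finger_gap: 26.0
finger_force: 25.0
```

>>> play_rows --pt "0.00055 0.0008 0" --pt "0.00055 0.0008 0" --pt "0.00055 0.0008 0" --yaw '[0, 0, 0]'

```text
clock: 6.55
eef_pos: [558.3, -5.6, 20.5]
eef_rot: [3.142, -0.0, 0.985]
wrist_force: [-0.3, -0.1, 0.6]
finger_gap: 25.8
finger_force: 25.0
```

>>> play_rows --pt "0.00055 0.0008 0" --pt "0.00055 0.0008 0" --pt "0.00055 0.0008 0" --yaw '[0, 0, 0]'

```text
clock: 6.92
eef_pos: [558.8, -4.9, 20.5]
eef_rot: [3.142, 0.0, 0.985]
wrist_force: [-1.5, -2.8, 0.6]
finger_gap: 25.7
finger_force: 25.0
```

>>> play_rows --pt "0.0003 0.0004 0" --pt "0.0003 0.0004 0" --pt "0.0003 0.0004 0" --yaw '[0, 0, 0]'

```text
clock: 7.3
eef_pos: [558.9, -4.8, 20.4]
eef_rot: [-3.141, 0.001, 0.985]
wrist_force: [-4.0, -5.1, 2.3]
finger_gap: 25.7
finger_force: 25.0
```

>>> play_rows --pt "0.0003 0.0004 0" --pt "0.0003 0.0004 0" --pt "0.0003 0.0004 0" --yaw '[0, 0, 0]'

```text
clock: 7.68
eef_pos: [559.0, -4.6, 20.4]
eef_rot: [-3.141, 0.001, 0.985]
wrist_force: [-4.9, -5.9, 3.4]
finger_gap: 25.8
finger_force: 25.0
```

Contact: force about 7.7 N along the bar, little sideways. This puts the post at (642.2,120.7), which agrees with the board fit to within 0.5 mm. Compute the swing arc.

```bash
cat > arc.py <<'E'
import numpy as np,sys
C=np.array([642.2,120.7]);r=149.8
def tcp(y,r=r): return C-r*np.array([np.cos(y),np.sin(y)])
def table(y0,ys,cmd,r=r):
    for y in ys: print([*((tcp(y,r)-cmd)/1000).round(5),0],round(y-y0,4))
E
python3 - <<'E'
from arc import *
cmd=np.array([559.4,-4.05]);y0=.985
table(y0,y0+np.arange(1,13)*.02,cmd); cmd2=tcp(y0+.24);print("next")
table(y0+.24,y0+.24+np.arange(1,9)*.02,cmd2)
E
```

```text
[np.float64(0.00249), np.float64(-0.00171), 0] 0.02
[np.float64(0.00504), np.float64(-0.00329), 0] 0.04
[np.float64(0.00762), np.float64(-0.00482), 0] 0.06
[np.float64(0.01022), np.float64(-0.00629), 0] 0.08
[np.float64(0.01286), np.float64(-0.00772), 0] 0.1
[np.float64(0.01552), np.float64(-0.00909), 0] 0.12
[np.float64(0.01821), np.float64(-0.01041), 0] 0.14
[np.float64(0.02093), np.float64(-0.01167), 0] 0.16
[np.float64(0.02367), np.float64(-0.01288), 0] 0.18
[np.float64(0.02643), np.float64(-0.01404), 0] 0.2
[np.float64(0.02922), np.float64(-0.01514), 0] 0.22
[np.float64(0.03203), np.float64(-0.01618), 0] 0.24
next
[np.float64(0.00283), np.float64(-0.00099), 0] 0.02
[np.float64(0.00568), np.float64(-0.00192), 0] 0.04
[np.float64(0.00854), np.float64(-0.00279), 0] 0.06
[np.float64(0.01142), np.float64(-0.00361), 0] 0.08
[np.float64(0.01432), np.float64(-0.00436), 0] 0.1
[np.float64(0.01724), np.float64(-0.00506), 0] 0.12
[np.float64(0.02016), np.float64(-0.00571), 0] 0.14
[np.float64(0.0231), np.float64(-0.00629), 0] 0.16
```

>>> play_rows --pt "0 0 0" --pt "0 0 0" --pt "0 0 0" --yaw '[0, 0, 0]'

```text
clock: 8.05
eef_pos: [559.0, -4.6, 20.4]
eef_rot: [-3.141, 0.001, 0.985]
wrist_force: [-4.1, -5.8, 3.7]
finger_gap: 25.8
finger_force: 25.0
```

>>> play_rows --pt "0.0002 0.0003 0" --pt "0.0002 0.0003 0" --pt "0.0002 0.0003 0" --yaw '[0, 0, 0]'

```text
clock: 8.43
eef_pos: [559.2, -4.5, 20.4]
eef_rot: [-3.141, 0.001, 0.984]
wrist_force: [-5.4, -7.6, 4.1]
finger_gap: 25.9
finger_force: 25.0
```

>>> play_rows --pt "0.0023 -0.002 0" --pt "0.0048 -0.0036 0" --pt "0.0074 -0.0051 0" --pt "0.01 -0.0066 0" --yaw '[0.02, 0.04, 0.06, 0.08]'

```text
clock: 8.93
eef_pos: [569.3, -10.7, 20.5]
eef_rot: [-3.141, 0.001, 1.065]
wrist_force: [-5.1, -5.6, 4.5]
finger_gap: 25.6
finger_force: 25.0
```

>>> play_rows --pt "0.00264 -0.00143 0" --pt "0.0053 -0.0028 0" --pt "0.008 -0.00412 0" --pt "0.0107 -0.00538 0" --pt "0.01345 -0.0066 0" --pt "0.0162 -0.00775 0" --pt "0.019 -0.00885 0" --pt "0.0218 -0.0099 0" --yaw '[0.02, 0.04, 0.06, 0.08, 0.1, 0.12, 0.14, 0.16]'

```text
clock: 9.93
eef_pos: [591.2, -21.0, 20.5]
eef_rot: [-3.141, 0.001, 1.225]
wrist_force: [-4.2, -7.0, 3.5]
finger_gap: 25.9
finger_force: 25.0
```

>>> play_rows --pt "0.00283 -0.00099 0" --pt "0.00568 -0.00192 0" --pt "0.00854 -0.00279 0" --pt "0.01142 -0.00361 0" --pt "0.01432 -0.00436 0" --pt "0.01724 -0.00506 0" --pt "0.01724 -0.00506 0" --yaw '[0.02, 0.04, 0.06, 0.08, 0.1, 0.12, 0.12]'

```text
clock: 10.8
eef_pos: [609.0, -26.4, 20.5]
eef_rot: [3.141, 0.001, 1.344]
wrist_force: [-1.1, -8.4, -0.2]
finger_gap: 25.8
finger_force: 25.0
```

Run:
```python
from arc import *
y0=1.345;cmd=tcp(y0);print(cmd)
table(y0,y0+np.arange(1,15)*.01,cmd)
from cell import telemetry
s=telemetry.read_state();print(s["eef_pos"],s["eef_rot"],s["wrist_force"],s["moment"])
```

```text
[608.66239461 -25.29749664]
[np.float64(0.00146), np.float64(-0.00033), 0] 0.01
[np.float64(0.00293), np.float64(-0.00064), 0] 0.02
[np.float64(0.00439), np.float64(-0.00094), 0] 0.03
[np.float64(0.00587), np.float64(-0.00122), 0] 0.04
[np.float64(0.00734), np.float64(-0.00149), 0] 0.05
[np.float64(0.00881), np.float64(-0.00175), 0] 0.06
[np.float64(0.01029), np.float64(-0.00199), 0] 0.07
[np.float64(0.01177), np.float64(-0.00221), 0] 0.08
[np.float64(0.01326), np.float64(-0.00242), 0] 0.09
[np.float64(0.01474), np.float64(-0.00262), 0] 0.1
[np.float64(0.01623), np.float64(-0.0028), 0] 0.11
[np.float64(0.01772), np.float64(-0.00296), 0] 0.12
[np.float64(0.01921), np.float64(-0.00312), 0] 0.13
[np.float64(0.0207), np.float64(-0.00325), 0] 0.14
[608.96469512 -26.36973344  20.46164872] [3.14072321e+00 9.71503556e-04 1.34432708e+00] [-1.0767623  -8.40927481 -0.18124387] [-1.6103215   0.04827261 -0.24530112]
```

>>> play_rows --pt "0.00146 -0.0005 0" --pt "0.00293 -0.0008 0" --pt "0.00439 -0.0011 0" --pt "0.00587 -0.0014 0" --pt "0.00587 -0.0014 0" --yaw '[0.01, 0.02, 0.03, 0.04, 0.04]'

```text
clock: 11.42
eef_pos: [614.8, -27.7, 20.5]
eef_rot: [3.141, 0.001, 1.384]
wrist_force: [0.0, -8.5, 1.5]
finger_gap: 26.0
finger_force: 25.0
```

>>> play_rows --pt "0.0008 -0.00014 0" --pt "0.0015 -0.00027 0" --pt "0.0015 -0.00027 0" --yaw '[0.005, 0.01, 0.01]'

```text
clock: 11.8
eef_pos: [615.3, -27.7, 20.5]
eef_rot: [-3.14, 0.001, 1.394]
wrist_force: [-7.4, -6.2, 6.3]
finger_gap: 25.5
finger_force: 25.1
```

>>> play_rows --pt "0.0008 -0.00013 0" --pt "0.0015 -0.00026 0" --pt "0.0015 -0.00026 0" --yaw '[0.005, 0.01, 0.01]'

```text
clock: 12.18
eef_pos: [616.4, -27.4, 20.5]
eef_rot: [-3.139, 0.0, 1.404]
wrist_force: [-11.1, -2.4, 8.9]
finger_gap: 25.9
finger_force: 25.3
```

>>> play_rows --pt "0.0008 -0.00012 0" --pt "0.0015 -0.00024 0" --pt "0.0015 -0.00024 0" --yaw '[0.005, 0.01, 0.01]'

```text
clock: 12.55
eef_pos: [617.9, -27.3, 20.4]
eef_rot: [-3.138, -0.0, 1.414]
wrist_force: [-11.5, -0.9, 9.0]
finger_gap: 25.9
finger_force: 25.3
```

>>> play_rows --pt "0.0008 -0.00012 0" --pt "0.0015 -0.00023 0" --pt "0.0015 -0.00023 0" --yaw '[0.005, 0.01, 0.01]'

```text
clock: 12.92
eef_pos: [619.5, -27.3, 20.5]
eef_rot: [-3.139, -0.001, 1.424]
wrist_force: [-11.3, 1.2, 7.7]
finger_gap: 26.4
finger_force: 25.3
```

>>> play_rows --pt "0.0008 -0.00011 0" --pt "0.0015 -0.0002 0" --pt "0.0015 -0.0002 0" --yaw '[0.005, 0.01, 0.01]'

```text
clock: 13.3
eef_pos: [621.1, -27.5, 20.4]
eef_rot: [-3.139, -0.001, 1.434]
wrist_force: [-9.4, 1.1, 6.9]
finger_gap: 25.8
finger_force: 25.3
```

>>> play_rows --pt "0.0008 -0.0001 0" --pt "0.0015 -0.0002 0" --pt "0.0015 -0.0002 0" --yaw '[0.005, 0.01, 0.01]'

```text
clock: 13.68
eef_pos: [622.9, -27.7, 20.5]
eef_rot: [-3.14, -0.001, 1.444]
wrist_force: [-6.6, 0.7, 6.8]
finger_gap: 26.0
finger_force: 25.2
```

>>> play_rows --pt "0.0008 -0.0001 0" --pt "0.0013 -0.00015 0" --pt "0.0013 -0.00015 0" --yaw '[0.005, 0.009, 0.009]'

```text
clock: 14.05
eef_pos: [624.4, -28.0, 20.5]
eef_rot: [-3.14, -0.0, 1.453]
wrist_force: [-5.6, 0.1, 4.0]
finger_gap: 25.7
finger_force: 25.2
```

>>> play_rows --pt "0.0006 -6e-05 0" --pt "0.0006 -6e-05 0" --pt "0.0006 -6e-05 0" --yaw '[0.002, 0.002, 0.002]'

```text
clock: 14.42
eef_pos: [625.0, -28.1, 20.5]
eef_rot: [-3.141, -0.0, 1.455]
wrist_force: [-5.7, -0.7, 3.2]
finger_gap: 25.7
finger_force: 25.1
```

>>> play_rows --pt "0.0005 -5e-05 0" --pt "0.0005 -5e-05 0" --pt "0.0005 -5e-05 0" --yaw '[0.001, 0.001, 0.001]'

```text
clock: 14.8
eef_pos: [625.6, -28.2, 20.4]
eef_rot: [-3.141, -0.0, 1.456]
wrist_force: [-5.4, -0.7, 4.7]
finger_gap: 25.6
finger_force: 25.1
```

>>> play_rows --pt "0.0005 -5e-05 0" --pt "0.0005 -5e-05 0" --pt "0.0005 -5e-05 0" --yaw '[0.001, 0.001, 0.001]'

```text
clock: 15.18
eef_pos: [626.1, -28.2, 20.4]
eef_rot: [-3.141, -0.0, 1.458]
wrist_force: [-5.2, -0.4, 3.9]
finger_gap: 26.1
finger_force: 25.1
```

>>> play_rows --pt "0.0005 -5e-05 0" --pt "0.0005 -5e-05 0" --pt "0.0005 -5e-05 0" --yaw '[0.003, 0.003, 0.003]'

```text
clock: 15.55
eef_pos: [626.8, -28.2, 20.4]
eef_rot: [-3.141, -0.0, 1.461]
wrist_force: [-4.7, 2.3, 3.8]
finger_gap: 25.9
finger_force: 25.0
```

>>> play_rows --pt "0.0005 -5e-05 0" --pt "0.0005 -5e-05 0" --pt "0.0005 -5e-05 0" --yaw '[0.003, 0.003, 0.003]'

```text
clock: 15.92
eef_pos: [627.3, -28.3, 20.5]
eef_rot: [-3.141, -0.0, 1.464]
wrist_force: [-4.8, 2.8, 4.8]
finger_gap: 26.1
finger_force: 25.0
```

Run:
```python
from cell import telemetry, eyes, manip
from h import *
s=telemetry.read_state();c=eyes.camera("top");w=eyes.camera("wrist")
a=cv2.resize(c["pixels"][180:250,200:360,::-1],None,fx=4,fy=4,interpolation=cv2.INTER_CUBIC)
b=w["pixels"][180:470,:,::-1]
w["s"]=s;pickle.dump(w,open("w4.pkl","wb"))
cv2.imwrite("pics/both4.png",np.vstack([a,b]));print(a.shape,b.shape)
```

```text
(280, 640, 3) (290, 640, 3)
```

View pics/both4.png

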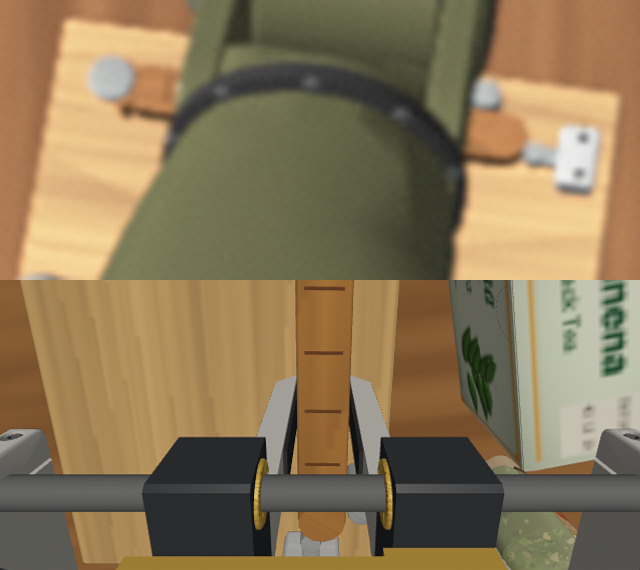

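Run:
```python
from h import *
w=pickle.load(open("w4.pkl","rb"));s=w["s"];T=wT(w,s)
im=w["pixels"].astype(int)
# left board edge: max gradient of hue-like (G-channel) per row
g=cv2.GaussianBlur(im[:,:,1].astype(np.uint8),(5,5),0).astype(int)
def edge(rows,lo,hi,sg):
    P=[]
    for v in rows:
        d=sg*(g[v,lo(v)+3:hi(v)+3]-g[v,lo(v)-3:hi(v)-3]);P.append(ray(w,(lo(v)+d.argmax(),v),16,T)[:2])
    P=np.array(P);
    q,*_=np.linalg.lstsq(np.c_[P[:,1],np.ones(len(P))],P[:,0],rcond=None);r=np.c_[P[:,1],np.ones(len(P))]@q-P[:,0]
    ok=abs(r)<2;P=P[ok];q,*_=np.linalg.lstsq(np.c_[P[:,1],np.ones(len(P))],P[:,0],rcond=None)
    print("yaw",-np.arctan(q[0]),"x at y=10:",q@[10,1],len(P),P[0],P[-1])
L=lambda v:int(22+(v-180)*63/275)
edge(range(60,400,4),lambda v:max(5,L(v)-15),lambda v:L(v)+15,1)
print(g[100,380:480:4]);print(g[200,380:480:4])
R=lambda v:int(399+(180-v)*.0)
edge(range(185,300,4),lambda v:385,lambda v:412,-1)
print(s["eef_pos"],s["eef_rot"][2]-np.pi/2)
```

```text
yaw -0.12771851840696163 x at y=10: 473.27930892604934 74 [487.5136216   97.85602095] [459.83234886 -82.36894202]
[138 137 140 141 146 149 120  85  86  85  85  86  86  87  87  72  85  80
  93  95  68  82  96  91  89]
[134 132 143 147 129  80  80  80  80  80  80  80  80  80  80  80  80  80
  87  95  98  97  97  97  97]
yaw -0.12032953149931926 x at y=10: 670.2439708940592 29 [671.90036891  25.78985148] [664.23643793 -37.06951077]
[627.34430626 -28.34417705  20.46307731] -0.1068648757251518
```

>>> play_rows --pt "0.0004 0.0004 0" --pt "0.0004 0.0004 0" --pt "0.0004 0.0004 0" --yaw '[0.002, 0.002, 0.002]'

```text
clock: 16.4
eef_pos: [627.4, -28.3, 20.5]
eef_rot: [-3.14, 0.0, 1.466]
wrist_force: [-7.9, -1.0, 6.5]
finger_gap: 25.5
finger_force: 25.1
```

>>> play_rows --pt "0.0004 0.0002 0" --pt "0.0004 0.0002 0" --pt "0.0004 0.0002 0" --yaw '[0.002, 0.002, 0.002]'

```text
clock: 16.77
eef_pos: [627.4, -28.3, 20.4]
eef_rot: [-3.139, 0.001, 1.468]
wrist_force: [-11.7, -1.2, 8.4]
finger_gap: 25.6
finger_force: 25.1
```

>>> play_rows --pt "0.0004 0 0" --pt "0.0004 0 0" --pt "0.0004 0 0" --pt "0.0004 0 0" --yaw '[0, 0, 0, 0]'

```text
clock: 17.27
eef_pos: [627.4, -28.3, 20.4]
eef_rot: [-3.138, 0.001, 1.468]
wrist_force: [-14.1, -1.7, 11.5]
finger_gap: 25.5
finger_force: 25.1
```

Run:
```python
from cell import telemetry
s=telemetry.read_state();print(s["wrist_force"],s["moment"],s["eef_rot"])
```

```text
[-14.13579509  -1.71991699  11.51563907] [-0.40344894  2.78850607 -0.41447322] [-3.13834136e+00  6.56251426e-04  1.46758563e+00]
```

>>> play_rows --pt "0.0004 0 0" --pt "0.0004 0 0" --pt "0.0004 0 0" --pt "0.0004 0 0" --pt "0.0004 0 0" --pt "0.0004 0 0" --yaw '[0, 0, 0, 0, 0, 0]'

```text
clock: 18.02
eef_pos: [627.4, -28.3, 20.5]
eef_rot: [-3.137, 0.001, 1.468]
wrist_force: [-18.4, -1.1, 13.5]
finger_gap: 25.7
finger_force: 25.1
```

>>> play_rows --pt "-0.0006 0 0" --pt "-0.0012 0 0" --pt "-0.0012 0 0" --yaw '[0, 0, 0]'

```text
clock: 18.4
eef_pos: [627.4, -28.3, 20.5]
eef_rot: [-3.141, 0.0, 1.467]
wrist_force: [-8.1, -1.5, 7.4]
finger_gap: 25.9
finger_force: 25.1
```

>>> play_rows --pt "-0.0005 0 0" --pt "-0.0005 0 0" --yaw '[0, 0]'

```text
clock: 18.65
eef_pos: [627.3, -28.3, 20.4]
eef_rot: [3.141, 0.0, 1.468]
wrist_force: [-3.7, -2.6, 3.2]
finger_gap: 25.8
finger_force: 25.1
```

>>> play_rows --pt "0 0 0" --pt "0 0 0" --pt "0 0 0" --pt "0 0 0" --pt "0 0 0" --pt "0 0 0" --yaw '[0, 0, 0, 0, 0, 0]' --hand 0.7

```text
clock: 19.4
eef_pos: [627.3, -27.9, 20.5]
eef_rot: [3.142, -0.0, 1.468]
wrist_force: [-0.2, -0.2, 1.1]
finger_gap: 65.6
finger_force: 0.0
```

>>> play_rows --pt "0 0 0.01" --pt "0 0 0.03" --pt "0 0 0.06" --pt "0 0 0.1" --pt "0 0 0.14" --pt "0 0 0.18" --pt "-0.03 0 0.2" --pt "-0.07 0 0.2" --pt "-0.12 0 0.2" --pt "-0.17 0 0.2" --pt "-0.2 0 0.2" --pt "-0.2 0 0.2" --yaw '[0, 0, 0, 0, 0, 0, 0, 0, 0, 0, 0, 0]'

```text
clock: 20.9
eef_pos: [426.4, -27.9, 222.3]
eef_rot: [3.139, 0.0, 1.468]
wrist_force: [-0.1, 0.1, 0.1]
finger_gap: 65.7
finger_force: 0.0
```

Run:
```python
from cell import telemetry, eyes
from h import *
s=telemetry.read_state();w=eyes.camera("wrist");c=eyes.camera("top")
print(s["wrist_force"],s["finger_gap"])
w["s"]=s;pickle.dump(w,open("w5.pkl","wb"))
a=w["pixels"][0:330,:,::-1]
b=cv2.resize(c["pixels"][183:245,205:357,::-1],(640,261),interpolation=cv2.INTER_CUBIC)
cv2.imwrite("pics/w5.png",np.vstack([a,b]))
```

```text
[-0.14659777  0.07214514  0.06678022] 65.69365653795637
```

View pics/w5.png

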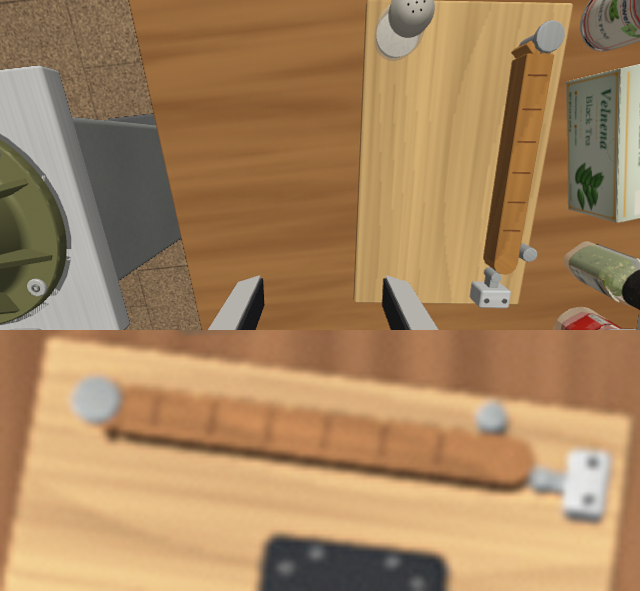

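The bar lies against the peg, its notch is on the post, and the catch holds its rounded end. In the lower panel it runs from (97,400) to (530,465), parallel to the board's edge, and the arm is clear. Handing in.

```bash
python3 -c "
from cell import manip
print(manip.sign_off())"
```

```text
the job is handed in; nothing more can be done
None
```

I've handed the job in; the sign-off gave no verdict. The last pictures show the bar with its notch on the post, its rounded end behind the catch and its back against the peg, with the gripper clear. Wrist force reached about 18 N pressing on the peg and about 10 N seating on the post; the contact loads on post and peg were not measured directly.

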